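# Tip a tube into the tacking jig and flip the hold-down over it

### The arm

A 6-joint arm with a two-finger parallel gripper is mounted at the origin on a cart in front of the work surface, level with it; the furniture and walls round the work are solid. World frame = base frame: x ahead of the robot, y to its left, z up, the work surface at z = 0. Lengths are in m, angles in rad, forces in N, time in s.
With the tool pointing down it reaches from about 0.375 to 0.975 m from the base axis. Payload 3.8 kg.
Tool frame: the origin (TCP) lies at the very end of the fingers, on their centre line; the grasp point (between the pads) lies 19 mm behind it; z points along the fingers, y is the line along which they close (so a half turn about z gives the same grasp; the last joint's range is limited). The gripper opens to 85 mm and grips with 20 to 120 N. Pads are 22 mm wide; open, the fingers measure 114 mm over their backs; the gripper's body (76 mm by 85 mm) begins 54 mm behind the grasp point. The pads swing forward as they close: fully open they stand 13 mm farther back than shut.
Start: joints at [1.074, 0.264, 1.604, -0, 1.274, -0.037], TCP at [0.3, 0.605, 0.198] pointing down, gripper open.
Joint ranges: [-2.63, 2.63], [-0.94, 2.18], [0.31, 2.57], [-1.31, 4.45], [0, 2.66], [-2.55, 2.55]. Speed limits (rad/s): [2.57, 2.57, 3.14, 3.14, 3.14, 3.14].

### API

Orientations are given as a rotation vector (axis times angle).
In Python, from workcell import read_state, read_camera, calibration, finish_job gives the robot as it stands.
- The arm moves only by the tool step_arm, never from a script. Its argument "commands" is a list of rows, each an object of numbers: "fingers": the gripper's target within -1 to 1 (shut at 1, half-way at 0, fully open at -1); "dx", "dy", "dz": the shift along the tool's x, y, z in m; "roll": the turn about the tool's z in degrees. In form: [{"fingers": .., "dx": .., "dy": .., "dz": .., "roll": ..}, ...]. A call has 1 to 8 rows; each row is the pose to reach, as a shift and turn from the pose commanded when the call began, along the tool's axes at that moment; what a row does not reach only later rows make up. A row lasts 1/8 s, in which the tool goes at most 62.5 mm and 10.7 degrees, less where a joint would pass 70% of its speed; a pose out of reach is approached as far as the arm can. A call with a gripper value outside its range is refused whole. The fingers move at their own pace and stop on an object; "squeeze" is the grip in N (left out, the last holds). Time passes only in rows, so rows that repeat a pose let the fingers close. It gives the time, the measured TCP pose, the force, the opening and the grip force at its end, in the units of the state.
- read_state(): the state, without advancing time (a new reading comes with each control period).
- read_camera(name): name is "scene" or "top"; returns (picture, depth): 400x640x3 uint8, blue, green, red; 400x640 float32, m along the optical axis (not along the pixel's ray), 0 where there is no reading.
- calibration(name): a dict with "intrinsics" (3x3 intrinsics, pixels), "world_to_cam" (4x4, takes a point from world to camera coordinates). Camera axes: x right, y up, looking along -z (the intrinsics and any distortion apply to the point x, -y, -z); pixel columns grow to the right and rows downward; lengths in m; the calibration is good to about 2 mm. A picture is of the moment at which its call begins. calibration takes no time and is no camera call.
- finish_job(): hands the job in; it is judged then, once.
The state is a dict: "time": time; "q": joint angles; "joint_vel": joint speeds; "joint_torque": joint torques, N m; "tool_pos": TCP position; "tcp_rot": TCP orientation; "wrist_force": force on the tool from outside, world axes, zero at the start; "torque": the same for the moment, N m; "width": opening from 0.0 (shut) to 1.0 (fully open); "grip_force": force on a finger pad.
Only numpy, scipy, OpenCV 4.12 (cv2) and the standard library are available. Lean on these libraries where they do the work, as an engineer would, in place of code of your own. Each camera call takes 0.05 s, during which the arm holds its last target. There are 200 camera calls.

### The job

Set up the tube offcut that stands on the tacking jig's landing block, by pushing only: tip it over so that it lies in the V trough, push it along the trough until its far end is right up against the end stop, then flip the hold-down arm over so that its foot rests on the tube. Never pick the tube up, leave the tools round the jig where they are, and finish with the hand clear of everything.

Things in the scene. Friction and masses are not known exactly. Their poses are not given: they have to be found in the camera images.
- jig: steel tacking jig bolted to the bench, base plate 300x160x6 mm. Origin on the bench at the middle of its length; x runs along the V trough from the open loading end to the end stop, z up. The landing block on which the tube stands is flat, 80 mm wide, from x=-146 to -42 mm, its top at z=17 mm. The hinge of the hold-down arm stands beside the trough on the -y side.
- trough_mouth (a point): open end of the trough, at the height of a lying tube's axis: jig x=-40, y=0, z=40 mm. The trough is angle iron with its open side up, from here to the stop; root line at y=0, z=10 mm, legs 62 mm at 45 degrees, upper edges at y=+-44 mm, z=54 mm. A tube lying in it has its axis at z=40 mm; home against the stop, its other end is level with this mouth.
- stop_face (a point): centre of the end stop's face, where the tube's end has to rest: jig x=140, y=0, z=40 mm. The stop is an upright plate 70 mm wide, 8 mm thick, up to z=62 mm.
- tube: plain pale steel tube offcut, 42 mm outside diameter, 180 mm long, open at both ends, 0.2 to 0.4 kg; starts standing loose on the landing block. Origin: centre of the end it stands on; z axis along the tube, upward while it stands (turn about z arbitrary). Pushed near its upper end it topples, and falls by itself once leaning about 0.25 rad; being round it may roll off line as it falls, so push straight along the trough.
- tube_mid (a point): the tube's middle: on its axis, 90 mm from either end
- clamp (a joint): hinge of the hold-down arm, rad. 0: level across the trough with its foot on the tube (rests within 0.1 of 0); pi/2: straight up; more: leaning back, away from the trough, to a stop at 1.95. Starts thrown back. The hinge drags a little, so it stays put when nearly upright; pushed toward the trough below about 1.2 rad it drops by its weight (0.35 kg). With no tube it drops to -0.3.
- clamp_hinge (a point): middle of the arm's hinge pin: jig x=90, y=-64, z=69 mm; the lugs that carry it reach z=77 mm and are 40 mm wide along x
- clamp_knob (a point): centre of the black ball (24 mm across) on the free end of the hold-down arm, 94 mm from the hinge pin; between them the arm is a flat steel bar 22 mm wide (along jig x) and 10 mm thick
- clamp_foot (a point): underside of the arm's round rubber foot, 20 mm across, 64 mm from the hinge pin, 9 mm under the arm's middle line
- spray: bystander: white spray can with a red cap, 66 mm wide, 197 mm tall, standing; origin at the centre of its underside
- magnet: bystander: red triangular magnet square, 75x75x14 mm, lying; origin at the centre of its underside
- measure: bystander: yellow tape measure, 74x78x31 mm; origin at the centre of its underside
- coupon: bystander: rusty T-joint weld practice piece, 40x60x58 mm; origin at the centre of its underside
- marker: bystander: thick black marker pen with a blue cap, 19x123x21 mm, lying; origin at the centre of its underside
- spanner: bystander: combination spanner, 29x175x8 mm, lying; origin at the centre of its underside
- driver: bystander: screwdriver with a red handle, 26x200x27 mm, lying; origin at the centre of its underside

How it is judged:
By the outcome, as a careful person would: the job done as asked, in the order asked, and still so for the second after the job is handed in, with the robot touching nothing.
It also fails if it takes over 54 s, if anything falls off the work surface, if the arm or the gripper's body presses on something with over 40 N, if the wrist force passes 120 N, or if a joint passes its speed limit or range.

## Working session

There is one attempt and no reset: what is moved stays moved. The work goes in short steps, Python scripts to look and compute and a tool call to move; the robot and the scene stay as the last step left them, time stands still between calls to the robot, and variables do not carry over. Pictures are saved under pics/ and viewed, at most 10 in all, crops included, and the job is handed in when it is done.

Besides the shell and the picture viewer there is one more tool, called after "Request:" as a command line: name --argument value ..., lists and objects as JSON in quotes. step_arm: Moves the arm, as the interface text tells. Its arguments: {"type":"object","properties":{"commands":{"type":"array","items":{"type":"object","properties":{"fingers":{"type":"number"},"dx":{"type":"number"},"dy":{"type":"number"},"dz":{"type":"number"},"roll":{"type":"number"}}}},"squeeze":{"type":"number"}},"required":["commands"]}

```bash
mkdir -p pics; cat > h.py <<'E'
import numpy as np, cv2
from workcell import *
def snap(n,f):
    p,d=read_camera(n); cv2.imwrite(f'pics/{f}.png',p); np.save(f'pics/{f}.npy',d); return p,d
def px2w(n,d,u,v,z=None):
    c=calibration(n);K=np.array(c['intrinsics']);T=np.linalg.inv(np.array(c['world_to_cam']))
    r=np.linalg.inv(K)@[u,v,1]; r=np.array([r[0],-r[1],-1])
    if z is None:
        q=d[int(v)-1:int(v)+2,int(u)-1:int(u)+2]; return (T@np.r_[r*np.median(q[q>0]) if (q>0).any() else r*0,1])[:3]
    w=T[:3,:3]@r; return T[:3,3]+w*(z-T[2,3])/w[2]
def w2px(n,P):
    c=calibration(n);K=np.array(c['intrinsics']);q=(np.array(c['world_to_cam'])@np.r_[P,1])[:3]
    q=K@[q[0],-q[1],-q[2]]; return q[:2]/q[2]
E
python3 -c "
from h import *
for n in ('scene','top'):
    snap(n,n+'0'); c=calibration(n); print({k:np.round(np.array(v),3).tolist() for k,v in c.items()})
print(read_state())"
```

```text
{'intrinsics': [[493.611, 0.0, 321.911], [0.0, 493.611, 193.623], [0.0, 0.0, 1.0]], 'world_to_cam': [[0.666, -0.746, 0.011, -0.313], [0.491, 0.45, 0.746, -0.361], [-0.561, -0.491, 0.666, -1.005], [0.0, 0.0, 0.0, 1.0]]}
{'intrinsics': [[440.881, 0.0, 323.109], [0.0, 440.881, 199.658], [0.0, 0.0, 1.0]], 'world_to_cam': [[0.028, -1.0, 0.006, 0.065], [0.982, 0.028, 0.184, -0.574], [-0.184, 0.001, 0.983, -1.333], [0.0, 0.0, 0.0, 1.0]]}
{'time': 0.1, 'q': array([ 1.07406634e+00,  2.64731870e-01,  1.60525697e+00,  5.64538162e-06,
        1.27373430e+00, -3.68763173e-02]), 'joint_vel': array([-2.74277842e-03, -2.56700953e-03, -2.66578491e-03, -5.09194298e-05,
        3.31759668e-04,  1.21612823e-03]), 'joint_torque': array([-5.57160445e-05, -5.16705179e+01, -3.68592131e+01, -5.81150948e-05,
        6.30834125e-03,  1.64218591e-06]), 'tool_pos': array([0.29920334, 0.6042249 , 0.19713965]), 'tcp_rot': array([-0.71586167, -3.05836139,  0.00322535]), 'wrist_force': array([0.67698177, 0.07958397, 0.94985868]), 'torque': array([-0.00467064,  0.01522186, -0.04045783]), 'grip_force': 0.0, 'width': 1.0000908827112496}
```

View pics/scene0.png

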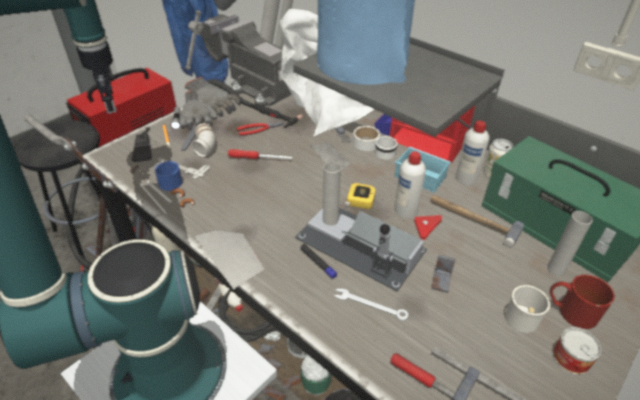

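View pics/top0.png

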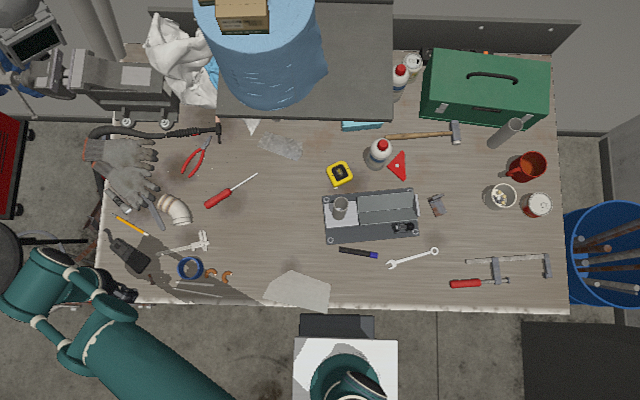

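The scene view shows the jig at about (360,245), with the tube standing at (332,190) and the clamp knob at (384,230). In the top view the jig spans (322..420, 188..243), with the tube at (340,205) and the trough running to the right. I'll enlarge it for corners.

```bash
python3 -c "
import cv2
p=cv2.imread('pics/top0.png')[130:280,310:450];cv2.imwrite('pics/c1.png',cv2.resize(p,None,fx=4,fy=4,interpolation=2))
p=cv2.imread('pics/scene0.png')[135:295,280:460];cv2.imwrite('pics/c2.png',cv2.resize(p,None,fx=3.6,fy=3.6,interpolation=2))"
```

```text
(no output)
```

View pics/c1.png

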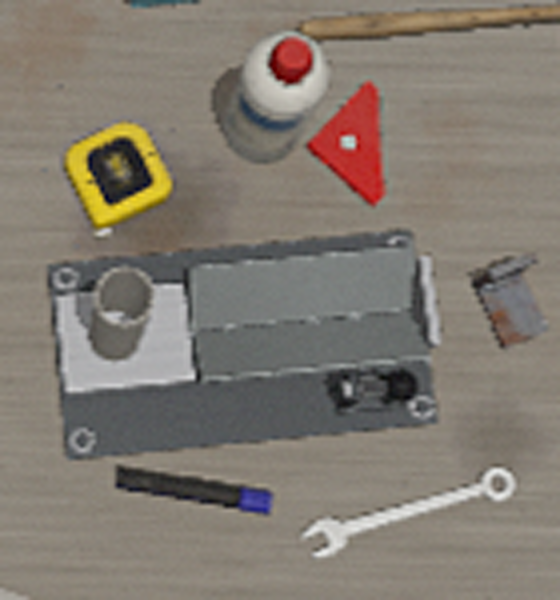

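View pics/c2.png

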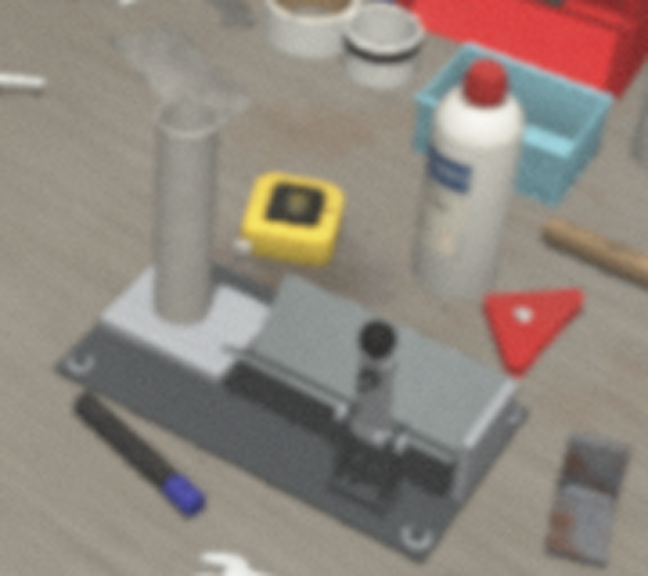

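The crops show (4x top crop): plate corners (50,268), (408,232), (438,420), (68,457), root line (197,332) to (418,312), tube rim centre (124,293), knob (402,385). The clamp leans back.

```bash
cat >> h.py <<'E'
E
python3 -c "
from h import *
d=np.load('pics/top0.npy')
f=lambda u,v,z:px2w('top',d,310+u/4,130+v/4,z)
for nm,u,v,z in [('c1',50,268,.006),('c2',408,232,.006),('c3',438,420,.006),('c4',68,457,.006),('root0',197,332,.01),('root1',418,312,.01),('edge+0',190,267,.054),('edge+1',412,248,.054),('edge-0',198,380,.054),('edge-1',425,357,.054),('stopT+',424,258,.062),('stopT-',433,342,.062),('tubetop',124,293,.197),('block--',66,390,.017),('block-+',56,292,.017),('knob',402,385,.16)]:
    print(nm,f(u,v,z).round(4), px2w('top',d,310+u/4,130+v/4).round(4))
ds=np.load('pics/scene0.npy')
g=lambda u,v,z=None:px2w('scene',ds,280+u/3.6,135+v/3.6,z).round(4)
print('s knob',g(377,338),'s tubetop',g(188,120,.197),'s tubebot front',g(182,322,.017),'tube side',g(185,220), g(185,160),g(182,290))
print('plate corners s',g(58,368,.006),g(420,560,.006),g(525,410,.006))
# shelf height
print('shelf',px2w('top',d,380,115).round(3),px2w('top',d,225,110).round(3),px2w('scene',ds,430,115).round(3))
"
```

```text
c1 [0.59   0.0831 0.006 ] [0.5898 0.0831 0.0069]
c2 [ 0.6284 -0.2089  0.006 ] [ 0.6284 -0.2089  0.0059]
c3 [ 0.4748 -0.2315  0.006 ] [ 0.4749 -0.2319  0.0045]
c4 [0.4368 0.0644 0.006 ] [0.437  0.0644 0.0033]
root0 [ 0.54   -0.0369  0.01  ] [ 0.5395 -0.0367  0.0131]
root1 [ 0.5615 -0.2156  0.01  ] [ 0.5593 -0.2129  0.0224]
edge+0 [ 0.5846 -0.027   0.054 ] [ 0.5941 -0.0309  0.006 ]
edge+1 [ 0.605 -0.202  0.054] [ 0.6057 -0.2028  0.0505]
edge-0 [ 0.4953 -0.0344  0.054 ] [ 0.5013 -0.0384  0.0082]
edge-1 [ 0.5184 -0.2113  0.054 ] [ 0.519  -0.2122  0.0501]
stopT+ [ 0.5955 -0.2097  0.062 ] [ 0.5958 -0.21    0.0605]
stopT- [ 0.5292 -0.2159  0.062 ] [ 0.5304 -0.2177  0.0541]
tubetop [0.5366 0.0306 0.197 ] [0.5548 0.0263 0.0961]
block-- [0.4891 0.0676 0.017 ] [0.49   0.0675 0.0103]
block-+ [0.5683 0.0777 0.017 ] [0.5697 0.0777 0.0089]
knob [ 0.482  -0.1717  0.16  ] [ 0.4801 -0.1688  0.1742]
s knob [ 0.4771 -0.1734  0.1711] s tubetop [0.5336 0.0273 0.197 ] s tubebot front [0.5251 0.0198 0.017 ] tube side [0.5216 0.0171 0.1213] [0.5209 0.0182 0.1752] [0.5216 0.0178 0.0535]
plate corners s [0.4384 0.0621 0.006 ] [ 0.4742 -0.2297  0.006 ] [ 0.6309 -0.2089  0.006 ]
shelf [ 0.778 -0.07   0.257] [0.779 0.36  0.257] [ 0.809 -0.062  0.257]
```

```bash
cat >> h.py <<'E'
from scipy.spatial.transform import Rotation as Ro
O=np.array([.5445,-.0705]); X=np.array([.125,-.992]); Y=np.array([.992,.125])
def jig(p): d=np.array(p[:2])-O; return np.array([d@X,d@Y,p[2]])
def world(j): return np.r_[O+j[0]*X+j[1]*Y,j[2]]
def go(*js):
    s=read_state(); R=Ro.from_rotvec(s['tcp_rot']).as_matrix(); p=s['tool_pos']
    print('t',s['time'],'jig',jig(p).round(4),'w',s['width'].__round__(2),'F',s['wrist_force'].round(1))
    y=R[:,1]; a=np.degrees(np.arctan2(Y[1],Y[0])-np.arctan2(y[1],y[0])); a=(a+90)%180-90
    for j in js: print(j,'->',(R.T@(world(j)-p)).round(4),'roll',round(-a,1))
E
python3 -c "
from h import *
go((-.17,.004,.19),(-.17,.004,.155))"
```

```text
t 0.1 jig [-0.7    -0.159   0.1971] w 1.0 F [0.7 0.1 0.9]
(-0.17, 0.004, 0.19) -> [-0.4287 -0.3519  0.0079] roll 56.5
(-0.17, 0.004, 0.155) -> [-0.4287 -0.3518  0.0429] roll 56.5
```

Request:
step_arm --commands '[{"fingers": 0.4,"dx": -0.43,"dy": -0.352,"dz": 0.008,"roll": 56.5},{"fingers": 0.4,"dx": -0.43,"dy": -0.352,"dz": 0.008,"roll": 56.5},{"fingers": 0.4,"dx": -0.43,"dy": -0.352,"dz": 0.008,"roll": 56.5},{"fingers": 0.4,"dx": -0.43,"dy": -0.352,"dz": 0.008,"roll": 56.5},{"fingers": 0.4,"dx": -0.43,"dy": -0.352,"dz": 0.008,"roll": 56.5},{"fingers": 0.4,"dx": -0.43,"dy": -0.352,"dz": 0.008,"roll": 56.5},{"fingers": 0.4,"dx": -0.43,"dy": -0.352,"dz": 0.008,"roll": 56.5},{"fingers": 0.4,"dx": -0.43,"dy": -0.352,"dz": 0.008,"roll": 56.5}]'

```text
time: 1.1
tool_pos: [0.5059, 0.1475, 0.1909]
tcp_rot: [-2.078, -2.356, 0.0]
wrist_force: [0.2, 1.3, 0.7]
width: 0.302
grip_force: 0.0
```

```bash
python3 -c "
from h import *
go((-.17,.003,.155))"
```

```text
t 1.1 jig [-0.221  -0.011   0.1909] w 0.3 F [0.2 1.3 0.7]
(-0.17, 0.003, 0.155) -> [-0.0511  0.0141  0.0359] roll -0.0
```

Request:
step_arm --commands '[{"fingers": 0.4,"dx": -0.02,"dy": 0.0,"dz": 0.036},{"fingers": 0.4,"dx": -0.02,"dy": 0.0,"dz": 0.036},{"fingers": 0.4,"dx": -0.02,"dy": 0.0,"dz": 0.036},{"fingers": 0.4,"dx": -0.02,"dy": 0.0,"dz": 0.036}]'

```text
invalid input
```

```bash
python3 -c "
from h import *
go((-.14,.003,.155))"
```

```text
t 1.1 jig [-0.221  -0.011   0.1909] w 0.3 F [0.2 1.3 0.7]
(-0.14, 0.003, 0.155) -> [-0.0811  0.0141  0.0359] roll -0.0
```

Request:
step_arm --commands '[{"fingers": 0.4,"dx": -0.02,"dy": 0,"dz": 0.036,"roll": 0},{"fingers": 0.4,"dx": -0.02,"dy": 0,"dz": 0.036,"roll": 0},{"fingers": 0.4,"dx": -0.02,"dy": 0,"dz": 0.036,"roll": 0},{"fingers": 0.4,"dx": -0.02,"dy": 0,"dz": 0.036,"roll": 0}]'

```text
time: 1.6
tool_pos: [0.5089, 0.1309, 0.1566]
tcp_rot: [2.076, 2.356, 0.003]
wrist_force: [0.7, -0.3, -0.1]
width: 0.298
grip_force: 0.0
```

```bash
python3 -c "
from h import *
go((-.14,.003,.155))"
```

```text
t 1.6 jig [-0.2042 -0.0102  0.1566] w 0.3 F [ 0.7 -0.3 -0.1]
(-0.14, 0.003, 0.155) -> [-0.0643  0.0131  0.0016] roll 0.1
```

Request:
step_arm --commands '[{"fingers": 0.4,"dx": -0.03,"dy": 0.013,"dz": 0.001,"roll": 0},{"fingers": 0.4,"dx": -0.059,"dy": 0.013,"dz": 0.001,"roll": 0},{"fingers": 0.4,"dx": -0.059,"dy": 0.013,"dz": 0.001,"roll": 0},{"fingers": 0.4,"dx": -0.059,"dy": 0.013,"dz": 0.001,"roll": 0}]'

```text
time: 2.1
tool_pos: [0.5287, 0.0738, 0.1549]
tcp_rot: [2.078, 2.356, 0.002]
wrist_force: [-1.0, -0.1, -1.1]
width: 0.302
grip_force: 0.0
```

```bash
python3 -c "
from h import *
p,d=snap('top','top1')
cv2.imwrite('pics/c3.png',cv2.resize(p[150:260,290:430],None,fx=4,fy=4,interpolation=2))
go((-.085,.003,.155))"
```

```text
t 2.15 jig [-0.1452  0.0023  0.1547] w 0.3 F [-0.2 -0.  -0.2]
(-0.085, 0.003, 0.155) -> [-0.0602  0.0007 -0.0003] roll 0.0
```

View pics/c3.png

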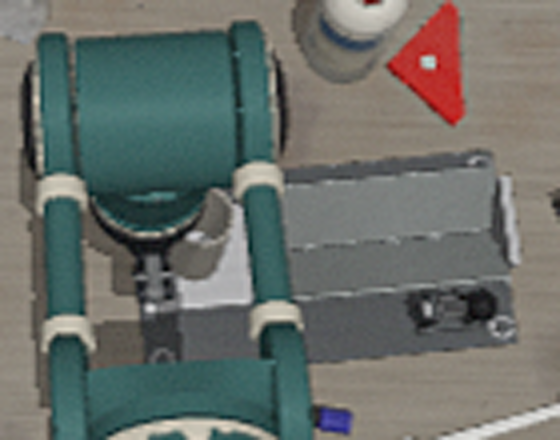

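The fingers are just behind the tube and in line with it. Pushing.

Request:
step_arm --commands '[{"fingers": 0.4,"dx": -0.01,"dy": 0.001,"dz": 0,"roll": 0},{"fingers": 0.4,"dx": -0.018,"dy": 0.001,"dz": 0,"roll": 0},{"fingers": 0.4,"dx": -0.025,"dy": 0.001,"dz": 0,"roll": 0},{"fingers": 0.4,"dx": -0.032,"dy": 0.001,"dz": 0,"roll": 0},{"fingers": 0.4,"dx": -0.039,"dy": 0.001,"dz": 0,"roll": 0},{"fingers": 0.4,"dx": -0.046,"dy": 0.001,"dz": 0,"roll": 0},{"fingers": 0.4,"dx": -0.053,"dy": 0.001,"dz": 0,"roll": 0},{"fingers": 0.4,"dx": -0.06,"dy": 0.001,"dz": 0,"roll": 0}]'

```text
time: 3.15
tool_pos: [0.5369, 0.0127, 0.1541]
tcp_rot: [-2.079, -2.356, 0.0]
wrist_force: [0.6, 0.4, -0.4]
width: 0.303
grip_force: 0.0
```

Request:
step_arm --commands '[{"fingers": 0.4,"dx": -0.006,"dy": 0,"dz": 0,"roll": 0},{"fingers": 0.4,"dx": 0,"dy": 0,"dz": 0,"roll": 0},{"fingers": 0.4,"dx": 0.03,"dy": 0,"dz": 0,"roll": 0},{"fingers": 0.4,"dx": 0.08,"dy": 0,"dz": 0,"roll": 0},{"fingers": 0.4,"dx": 0.1,"dy": 0,"dz": 0,"roll": 0},{"fingers": 0.4,"dx": 0.1,"dy": 0,"dz": 0,"roll": 0}]'

```text
time: 3.9
tool_pos: [0.5242, 0.1138, 0.1542]
tcp_rot: [2.075, 2.359, -0.0]
wrist_force: [-0.5, 0.3, -0.5]
width: 0.302
grip_force: 0.0
```

```bash
python3 -c "
from h import *
p,d=snap('scene','s2')
cv2.imwrite('pics/c4.png',cv2.resize(p[135:295,280:460],None,fx=3.6,fy=3.6,interpolation=2))
go((-.12,.0,.024))"
```

```text
t 3.95 jig [-0.1843  0.0029  0.1542] w 0.3 F [-0.6  0.6  0.1]
(-0.12, 0.0, 0.024) -> [-0.0643 -0.003   0.1302] roll 0.1
```

View pics/c4.png

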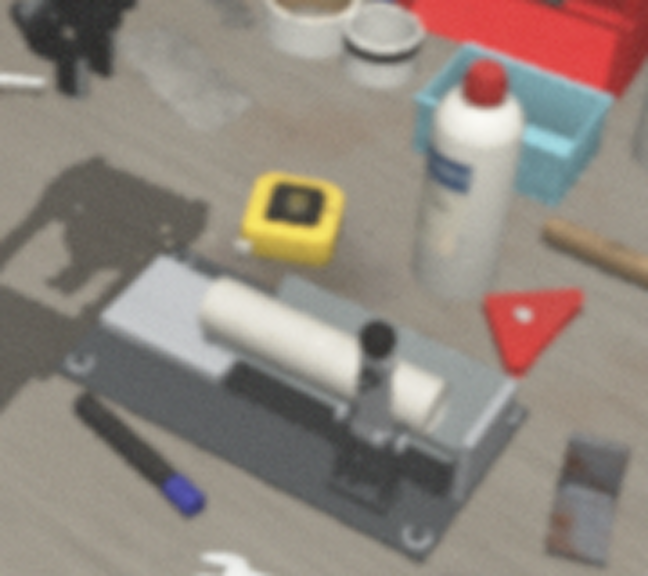

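The tube lies in the trough, its rear end at crop (207,310). Going down behind it, then pushing it along.

Request:
step_arm --commands '[{"fingers": 0.4,"dx": 0,"dy": -0.003,"dz": 0.06,"roll": 0},{"fingers": 0.4,"dx": 0,"dy": -0.003,"dz": 0.11,"roll": 0},{"fingers": 0.4,"dx": 0,"dy": -0.003,"dz": 0.13,"roll": 0},{"fingers": 0.4,"dx": -0.02,"dy": -0.003,"dz": 0.13,"roll": 0},{"fingers": 0.4,"dx": -0.05,"dy": -0.003,"dz": 0.13,"roll": 0},{"fingers": 0.4,"dx": -0.07,"dy": -0.003,"dz": 0.13,"roll": 0},{"fingers": 0.4,"dx": -0.07,"dy": -0.003,"dz": 0.13,"roll": 0}]'

```text
time: 4.82
tool_pos: [0.5305, 0.0404, 0.0242]
tcp_rot: [2.082, 2.352, -0.0]
wrist_force: [0.2, -0.5, 0.2]
width: 0.297
grip_force: 0.0
```

```bash
python3 -c "
from h import *
d=np.load('pics/s2.npy')
for u,v in [(207,310),(214,290),(435,405),(440,385)]:
    print(jig(px2w('scene',d,280+u/3.6,135+v/3.6)).round(4),jig(px2w('scene',d,280+u/3.6,135+v/3.6,.04)).round(4))
go((-.056,.0,.024))"
```

```text
[-0.0662 -0.016   0.0508] [-0.0718 -0.0067  0.04  ]
[-0.0684 -0.004   0.0598] [-0.0789  0.0134  0.04  ]
[0.1012 0.0165 0.0284] [0.105  0.0064 0.04  ]
[0.1051 0.0089 0.0578] [0.0992 0.0248 0.04  ]
t 4.825 jig [-0.1118 -0.      0.0242] w 0.3 F [ 0.2 -0.5  0.2]
(-0.056, 0.0, 0.024) -> [-0.0558  0.0002  0.0003] roll -0.2
```

Request:
step_arm --commands '[{"fingers": 0.4,"dx": -0.012,"dy": 0,"dz": 0,"roll": 0},{"fingers": 0.4,"dx": -0.022,"dy": 0,"dz": 0,"roll": 0},{"fingers": 0.4,"dx": -0.03,"dy": 0,"dz": 0,"roll": 0},{"fingers": 0.4,"dx": -0.038,"dy": 0,"dz": 0,"roll": 0},{"fingers": 0.4,"dx": -0.044,"dy": 0,"dz": 0,"roll": 0},{"fingers": 0.4,"dx": -0.049,"dy": 0,"dz": 0,"roll": 0},{"fingers": 0.4,"dx": -0.052,"dy": 0,"dz": 0,"roll": 0},{"fingers": 0.4,"dx": -0.053,"dy": 0,"dz": 0,"roll": 0}]'

```text
time: 5.82
tool_pos: [0.5371, -0.0099, 0.0244]
tcp_rot: [2.079, 2.355, 0.001]
wrist_force: [1.6, 2.1, 1.7]
width: 0.298
grip_force: 1.0
```

Request:
step_arm --commands '[{"fingers": 0.4,"dx": -0.001,"dy": 0,"dz": 0,"roll": 0},{"fingers": 0.4,"dx": -0.002,"dy": 0,"dz": 0,"roll": 0}]'

```text
time: 6.08
tool_pos: [0.5373, -0.0117, 0.0244]
tcp_rot: [2.078, 2.356, 0.001]
wrist_force: [1.6, 2.7, 2.1]
width: 0.298
grip_force: 1.3
```

Request:
step_arm --commands '[{"fingers": 0.4,"dx": -0.001,"dy": 0,"dz": 0,"roll": 0},{"fingers": 0.4,"dx": -0.002,"dy": 0,"dz": 0,"roll": 0}]'

```text
time: 6.32
tool_pos: [0.5376, -0.0138, 0.0244]
tcp_rot: [2.078, 2.356, 0.001]
wrist_force: [1.7, 2.0, 2.1]
width: 0.3
grip_force: 1.5
```

Request:
step_arm --commands '[{"fingers": 0.4,"dx": -0.001,"dy": 0,"dz": 0,"roll": 0},{"fingers": 0.4,"dx": -0.002,"dy": 0,"dz": 0,"roll": 0},{"fingers": 0.4,"dx": -0.003,"dy": 0,"dz": 0,"roll": 0}]'

```text
time: 6.7
tool_pos: [0.5379, -0.0169, 0.0243]
tcp_rot: [2.078, 2.356, 0.001]
wrist_force: [1.9, 2.5, 3.3]
width: 0.299
grip_force: 1.9
```

Request:
step_arm --commands '[{"fingers": 0.4,"dx": -0.001,"dy": 0,"dz": 0,"roll": 0},{"fingers": 0.4,"dx": -0.002,"dy": 0,"dz": 0,"roll": 0}]'

```text
time: 6.95
tool_pos: [0.5381, -0.0189, 0.0243]
tcp_rot: [2.078, 2.356, 0.001]
wrist_force: [1.6, 3.8, 3.8]
width: 0.299
grip_force: 2.1
```

Request:
step_arm --commands '[{"fingers": 0.4,"dx": -0.001,"dy": 0,"dz": 0,"roll": 0},{"fingers": 0.4,"dx": -0.002,"dy": 0,"dz": 0,"roll": 0}]'

```text
time: 7.2
tool_pos: [0.5384, -0.0209, 0.0243]
tcp_rot: [2.078, 2.355, 0.001]
wrist_force: [1.0, 3.5, 3.8]
width: 0.296
grip_force: 2.3
```

Request:
step_arm --commands '[{"fingers": 0.4,"dx": -0.001,"dy": 0,"dz": 0,"roll": 0},{"fingers": 0.4,"dx": -0.002,"dy": 0,"dz": 0,"roll": 0}]'

```text
time: 7.45
tool_pos: [0.5386, -0.0228, 0.0243]
tcp_rot: [2.078, 2.356, 0.001]
wrist_force: [2.0, 3.5, 4.9]
width: 0.298
grip_force: 2.5
```

```bash
python3 -c "
from h import *
p,d=snap('scene','s3')
cv2.imwrite('pics/c5.png',cv2.resize(p[155:285,320:460],None,fx=4.5,fy=4.5,interpolation=2))
go((-.047,.0,.024)); print(w2px('scene',world((-.04,0,.061))),w2px('scene',world((.14,0,.061))))"
```

```text
t 7.5 jig [-0.0479  0.0001  0.0243] w 0.3 F [1.7 3.  4.3]
(-0.047, 0.0, 0.024) -> [-0.0009 -0.0001  0.0003] roll -0.0
[349.73008191 218.83776227] [413.66923415 249.53306538]
```

View pics/c5.png

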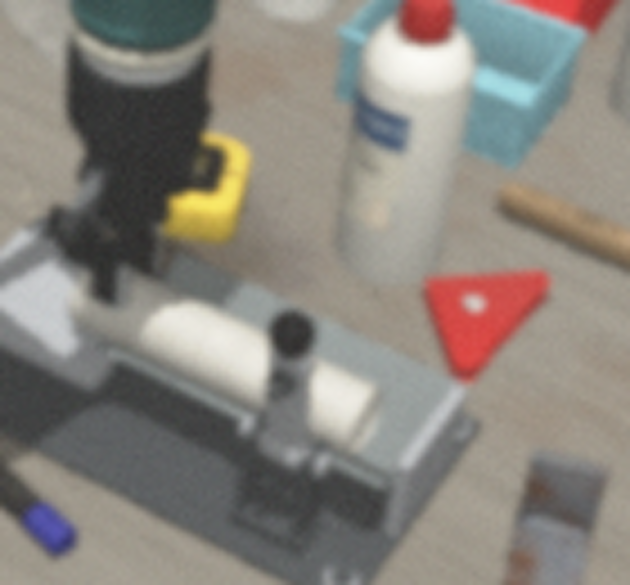

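```bash
python3 -c "
from h import *
for f in ('s2','s3'):
  d=np.load(f'pics/{f}.npy'); print(f)
  v,u=np.mgrid[205:265,325:425]
  c=calibration('scene');K=np.array(c['intrinsics']);T=np.linalg.inv(c['world_to_cam'])
  D=d[v,u]; P=np.stack([(u-K[0,2])/K[0,0]*D,-(v-K[1,2])/K[1,1]*D,-D],-1)@T[:3,:3].T+T[:3,3]
  e=P[...,:2]-O; x=e@X; y=e@Y; z=P[...,2]
  for a in np.arange(-.11,.15,.01):
    m=(abs(x-a)<.005)&(D>0)&(abs(y)<.04)
    n=m&(z>.045)
    print(round(a,3),n.sum(),'maxz',z[m].max().round(3) if m.any() else '', 'y range z>.045', (y[n].min().round(3),y[n].max().round(3)) if n.any() else '')
"
python3 -c "
import cv2
p=cv2.imread('pics/s3.png');cv2.imwrite('pics/c6.png',cv2.resize(p[190:260,325:415],None,fx=8,fy=8,interpolation=2))"
```

```text
s2
-0.11 0 maxz 0.022 y range z>.045 
-0.1 0 maxz 0.022 y range z>.045 
-0.09 0 maxz 0.022 y range z>.045 
-0.08 1 maxz 0.047 y range z>.045 (np.float64(-0.013), np.float64(-0.013))
-0.07 41 maxz 0.064 y range z>.045 (np.float64(-0.018), np.float64(0.015))
-0.06 47 maxz 0.065 y range z>.045 (np.float64(-0.021), np.float64(0.018))
-0.05 50 maxz 0.064 y range z>.045 (np.float64(-0.02), np.float64(0.016))
-0.04 58 maxz 0.063 y range z>.045 (np.float64(-0.04), np.float64(0.04))
-0.03 59 maxz 0.063 y range z>.045 (np.float64(-0.037), np.float64(0.04))
-0.02 57 maxz 0.065 y range z>.045 (np.float64(-0.04), np.float64(0.04))
-0.01 62 maxz 0.066 y range z>.045 (np.float64(-0.04), np.float64(0.04))
-0.0 58 maxz 0.064 y range z>.045 (np.float64(-0.039), np.float64(0.04))
0.01 66 maxz 0.066 y range z>.045 (np.float64(-0.039), np.float64(0.04))
0.02 62 maxz 0.064 y range z>.045 (np.float64(-0.037), np.float64(0.039))
0.03 53 maxz 0.064 y range z>.045 (np.float64(-0.039), np.float64(0.035))
0.04 52 maxz 0.066 y range z>.045 (np.float64(-0.04), np.float64(0.01))
0.05 23 maxz 0.06 y range z>.045 (n
[... 1760 characters left out ...]
 (np.float64(-0.04), np.float64(-0.005))
0.06 12 maxz 0.057 y range z>.045 (np.float64(-0.035), np.float64(0.039))
0.07 18 maxz 0.063 y range z>.045 (np.float64(-0.002), np.float64(0.04))
0.08 51 maxz 0.066 y range z>.045 (np.float64(-0.018), np.float64(0.039))
0.09 62 maxz 0.064 y range z>.045 (np.float64(-0.018), np.float64(0.039))
0.1 64 maxz 0.066 y range z>.045 (np.float64(-0.021), np.float64(0.04))
0.11 15 maxz 0.065 y range z>.045 (np.float64(-0.034), np.float64(0.039))
0.12 11 maxz 0.053 y range z>.045 (np.float64(-0.04), np.float64(0.04))
0.13 9 maxz 0.051 y range z>.045 (np.float64(-0.035), np.float64(0.039))
0.14 66 maxz 0.067 y range z>.045 (np.float64(-0.039), np.float64(0.037))
```

View pics/c6.png

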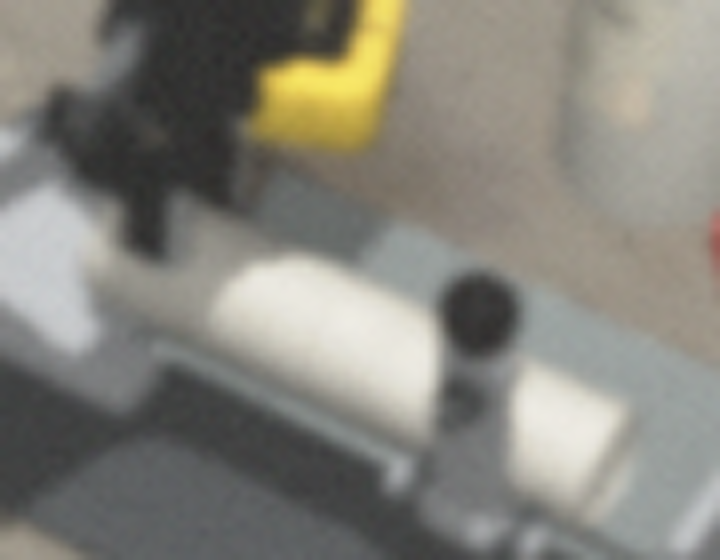

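The picture shows the tube has not moved: its rear end is at c6 (90,250), with a finger at (150,230) that looks to be over or in it. I'll check where that finger is.

```bash
python3 -c "
from h import *
d=np.load('pics/s3.npy')
for u,v in [(145,240),(150,220),(145,200),(215,180),(180,240),(100,235),(110,260)]:
    print(u,v,jig(px2w('scene',d,325+u/8,190+v/8)).round(4))
for j in [(-.048,-.02,.028),(-.048,.02,.028),(-.048,-.02,.08),(-.048,.02,.08)]: print(j,((w2px('scene',world(j))-[325,190])*8).round())
"
```

```text
145 240 [-0.0448 -0.0244  0.0739]
150 220 [-0.0418 -0.0272  0.0866]
145 200 [-0.036  -0.0407  0.1093]
215 180 [-0.0431  0.0144  0.0702]
180 240 [-0.0369 -0.0163  0.0718]
100 235 [-0.0687 -0.0123  0.0527]
110 260 [-0.0621 -0.0163  0.0484]
(-0.048, -0.02, 0.028) [138. 330.]
(-0.048, 0.02, 0.028) [205. 257.]
(-0.048, -0.02, 0.08) [145. 214.]
(-0.048, 0.02, 0.08) [213. 142.]
```

Request:
step_arm --commands '[{"fingers": 0.4,"dx": 0.008,"dy": 0,"dz": 0,"roll": 0},{"fingers": 0.4,"dx": 0.016,"dy": 0,"dz": 0,"roll": 0},{"fingers": 0.4,"dx": 0.026,"dy": 0,"dz": 0,"roll": 0},{"fingers": 0.4,"dx": 0.036,"dy": 0,"dz": 0,"roll": 0},{"fingers": 0.4,"dx": 0.048,"dy": 0,"dz": 0,"roll": 0},{"fingers": 0.4,"dx": 0.06,"dy": 0,"dz": 0,"roll": 0},{"fingers": 1,"dx": 0.07,"dy": 0,"dz": 0,"roll": 0},{"fingers": 1,"dx": 0.07,"dy": 0,"dz": 0,"roll": 0}]'

```text
time: 8.5
tool_pos: [0.5293, 0.0475, 0.024]
tcp_rot: [-2.077, -2.357, 0.001]
wrist_force: [0.7, -0.1, 0.5]
width: -0.003
grip_force: 0.0
```

```bash
cat >> h.py <<'E'
def tube(f,cam='scene'):
  p,d=snap(cam,f)
  v,u=np.mgrid[195:270,320:430]
  c=calibration(cam);K=np.array(c['intrinsics']);T=np.linalg.inv(c['world_to_cam'])
  D=d[v,u]; P=np.stack([(u-K[0,2])/K[0,0]*D,-(v-K[1,2])/K[1,1]*D,-D],-1)@T[:3,:3].T+T[:3,3]
  e=P[...,:2]-O; x=e@X; y=e@Y; z=P[...,2]
  m=(D>0)&(abs(y)<.015)&(z>.05)&(z<.07)
  h,b=np.histogram(x[m],np.arange(-.1,.15,.005)); print(dict(zip(b.round(3).tolist(),h.tolist())))
  return p,d
E
python3 -c "
from h import *
tube('s4'); go((-.1,0,.024))"
```

```text
{-0.1: 0, -0.095: 0, -0.09: 0, -0.085: 0, -0.08: 0, -0.075: 15, -0.07: 19, -0.065: 18, -0.06: 17, -0.055: 16, -0.05: 23, -0.045: 16, -0.04: 15, -0.035: 19, -0.03: 19, -0.025: 16, -0.02: 19, -0.015: 21, -0.01: 18, -0.005: 19, 0.0: 18, 0.005: 24, 0.01: 20, 0.015: 16, 0.02: 22, 0.025: 17, 0.03: 22, 0.035: 19, 0.04: 18, 0.045: 7, 0.05: 1, 0.055: 0, 0.06: 0, 0.065: 3, 0.07: 6, 0.075: 16, 0.08: 19, 0.085: 23, 0.09: 18, 0.095: 24, 0.1: 20, 0.105: 5, 0.11: 0, 0.115: 0, 0.12: 0, 0.125: 0, 0.13: 0, 0.135: 3, 0.14: 22}
t 8.55 jig [-0.1185 -0.0002  0.0241] w 0.0 F [ 0.7 -1.6  0. ]
(-0.1, 0, 0.024) -> [-0.0185  0.0002  0.0001] roll 0.0
```

Request:
step_arm --commands '[{"fingers": 1,"dx": -0.015,"dy": 0,"dz": 0,"roll": 0},{"fingers": 1,"dx": -0.025,"dy": 0,"dz": 0,"roll": 0},{"fingers": 1,"dx": -0.03,"dy": 0,"dz": 0,"roll": 0},{"fingers": 1,"dx": -0.034,"dy": 0,"dz": 0,"roll": 0},{"fingers": 1,"dx": -0.038,"dy": 0,"dz": 0,"roll": 0},{"fingers": 1,"dx": -0.042,"dy": 0,"dz": 0,"roll": 0}]'

```text
time: 9.3
tool_pos: [0.5349, 0.0052, 0.0242]
tcp_rot: [-2.078, -2.355, -0.001]
wrist_force: [-0.5, 2.3, 0.8]
width: -0.001
grip_force: 1.4
```

```bash
python3 -c "
from h import *
tube('s5'); go((-.05,0,.024))"
```

```text
{-0.1: 0, -0.095: 0, -0.09: 0, -0.085: 2, -0.08: 3, -0.075: 4, -0.07: 15, -0.065: 22, -0.06: 18, -0.055: 17, -0.05: 18, -0.045: 18, -0.04: 15, -0.035: 22, -0.03: 17, -0.025: 19, -0.02: 18, -0.015: 19, -0.01: 16, -0.005: 20, 0.0: 22, 0.005: 19, 0.01: 20, 0.015: 20, 0.02: 16, 0.025: 24, 0.03: 22, 0.035: 18, 0.04: 18, 0.045: 8, 0.05: 1, 0.055: 0, 0.06: 0, 0.065: 3, 0.07: 6, 0.075: 15, 0.08: 20, 0.085: 22, 0.09: 23, 0.095: 21, 0.1: 21, 0.105: 21, 0.11: 17, 0.115: 0, 0.12: 0, 0.125: 0, 0.13: 0, 0.135: 3, 0.14: 22}
t 9.35 jig [-0.0758 -0.0001  0.0242] w 0.0 F [-0.3  2.3 -0.2]
(-0.05, 0, 0.024) -> [-0.0258  0.0001  0.0002] roll -0.0
```

The closed fingers move it: the far end is now at x≈115 mm. Carrying on to the stop.

Request:
step_arm --commands '[{"fingers": 1,"dx": -0.005,"dy": 0,"dz": 0,"roll": 0},{"fingers": 1,"dx": -0.01,"dy": 0,"dz": 0,"roll": 0},{"fingers": 1,"dx": -0.015,"dy": 0,"dz": 0,"roll": 0},{"fingers": 1,"dx": -0.019,"dy": 0,"dz": 0,"roll": 0},{"fingers": 1,"dx": -0.022,"dy": 0,"dz": 0,"roll": 0},{"fingers": 1,"dx": -0.023,"dy": 0,"dz": 0,"roll": 0}]'

```text
time: 10.1
tool_pos: [0.5378, -0.0181, 0.0242]
tcp_rot: [-2.079, -2.355, 0.0]
wrist_force: [-0.6, 3.1, 1.4]
width: 0.007
grip_force: 1.4
```

Request:
step_arm --commands '[{"fingers": 1,"dx": -0.001,"dy": 0,"dz": 0,"roll": 0},{"fingers": 1,"dx": -0.002,"dy": 0,"dz": 0,"roll": 0}]'

```text
time: 10.35
tool_pos: [0.538, -0.0198, 0.0242]
tcp_rot: [-2.078, -2.356, -0.0]
wrist_force: [0.3, 3.5, -0.1]
width: 0.0
grip_force: 1.4
```

Request:
step_arm --commands '[{"fingers": 1,"dx": -0.001,"dy": 0,"dz": 0,"roll": 0},{"fingers": 1,"dx": -0.002,"dy": 0,"dz": 0,"roll": 0}]'

```text
time: 10.6
tool_pos: [0.5381, -0.0203, 0.0242]
tcp_rot: [-2.078, -2.353, -0.003]
wrist_force: [-0.3, 10.4, 1.6]
width: -0.001
grip_force: 4.9
```

```bash
python3 -c "
from h import *
tube('s6'); go((-.05,0,.024))"
```

```text
{-0.1: 0, -0.095: 0, -0.09: 0, -0.085: 0, -0.08: 0, -0.075: 0, -0.07: 0, -0.065: 0, -0.06: 0, -0.055: 4, -0.05: 5, -0.045: 16, -0.04: 22, -0.035: 17, -0.03: 17, -0.025: 22, -0.02: 17, -0.015: 19, -0.01: 19, -0.005: 21, 0.0: 18, 0.005: 19, 0.01: 20, 0.015: 15, 0.02: 21, 0.025: 18, 0.03: 18, 0.035: 21, 0.04: 13, 0.045: 9, 0.05: 2, 0.055: 0, 0.06: 0, 0.065: 3, 0.07: 9, 0.075: 15, 0.08: 21, 0.085: 21, 0.09: 20, 0.095: 21, 0.1: 22, 0.105: 19, 0.11: 24, 0.115: 22, 0.12: 21, 0.125: 22, 0.13: 22, 0.135: 18, 0.14: 20}
t 10.65 jig [-0.0507 -0.0001  0.0242] w 0.0 F [-0.3 10.   0.5]
(-0.05, 0, 0.024) -> [-0.0007  0.0001  0.0002] roll -0.1
```

The force jumped to 10 N at the stop, so the tube is home. Backing off, then going round to the clamp's rear side.

Request:
step_arm --commands '[{"fingers": 1,"dx": 0.004,"dy": 0,"dz": 0,"roll": 0},{"fingers": 1,"dx": 0.02,"dy": 0,"dz": 0,"roll": 0},{"fingers": 1,"dx": 0.05,"dy": 0,"dz": -0.02,"roll": 0},{"fingers": 1,"dx": 0.05,"dy": -0.02,"dz": -0.08,"roll": 0},{"fingers": 1,"dx": 0.05,"dy": -0.06,"dz": -0.14,"roll": 0},{"fingers": 1,"dx": 0.03,"dy": -0.11,"dz": -0.18,"roll": 0},{"fingers": 1,"dx": 0.01,"dy": -0.145,"dz": -0.18,"roll": 0},{"fingers": 1,"dx": 0.0,"dy": -0.145,"dz": -0.18,"roll": 0}]'

```text
time: 11.65
tool_pos: [0.3931, -0.0407, 0.2055]
tcp_rot: [2.078, 2.352, 0.002]
wrist_force: [1.0, -0.4, -0.7]
width: 0.002
grip_force: 0.0
```

```bash
python3 -c "
from h import *
tube('s7'); go((.09,-.145,.2))"
```

```text
{-0.1: 0, -0.095: 0, -0.09: 0, -0.085: 0, -0.08: 0, -0.075: 0, -0.07: 0, -0.065: 0, -0.06: 0, -0.055: 0, -0.05: 0, -0.045: 6, -0.04: 17, -0.035: 17, -0.03: 19, -0.025: 20, -0.02: 20, -0.015: 18, -0.01: 19, -0.005: 20, 0.0: 20, 0.005: 18, 0.01: 22, 0.015: 18, 0.02: 20, 0.025: 19, 0.03: 22, 0.035: 18, 0.04: 17, 0.045: 8, 0.05: 2, 0.055: 0, 0.06: 0, 0.065: 2, 0.07: 8, 0.075: 16, 0.08: 22, 0.085: 18, 0.09: 20, 0.095: 21, 0.1: 22, 0.105: 24, 0.11: 21, 0.115: 23, 0.12: 23, 0.125: 22, 0.13: 20, 0.135: 14, 0.14: 20}
t 11.7 jig [-0.0478 -0.1453  0.2049] w -0.0 F [ 1.8 -0.9 -1.1]
(0.09, -0.145, 0.2) -> [-0.1377  0.0006  0.0052] roll -0.1
```

Request:
step_arm --commands '[{"fingers": 1,"dx": -0.05,"dy": 0,"dz": 0,"roll": 0},{"fingers": 1,"dx": -0.1,"dy": 0,"dz": 0,"roll": 0},{"fingers": 1,"dx": -0.138,"dy": 0,"dz": 0,"roll": 0},{"fingers": 1,"dx": -0.138,"dy": 0,"dz": 0.04,"roll": 0},{"fingers": 1,"dx": -0.138,"dy": 0,"dz": 0.07,"roll": 0},{"fingers": 1,"dx": -0.138,"dy": 0,"dz": 0.07,"roll": 0}]'

```text
time: 12.45
tool_pos: [0.4096, -0.1754, 0.1305]
tcp_rot: [-2.073, -2.35, 0.003]
wrist_force: [-0.6, -0.1, -0.3]
width: -0.002
grip_force: 0.0
```

```bash
python3 -c "
from h import *
go((.09,-.04,.135))"
```

```text
t 12.45 jig [ 0.0872 -0.1469  0.1305] w -0.0 F [-0.6 -0.1 -0.3]
(0.09, -0.04, 0.135) -> [-0.0027  0.1069 -0.0052] roll -0.0
```

Request:
step_arm --commands '[{"fingers": 1,"dx": -0.003,"dy": 0.03,"dz": 0,"roll": 0},{"fingers": 1,"dx": -0.003,"dy": 0.042,"dz": 0,"roll": 0},{"fingers": 1,"dx": -0.003,"dy": 0.052,"dz": 0,"roll": 0},{"fingers": 1,"dx": -0.003,"dy": 0.062,"dz": 0,"roll": 0},{"fingers": 1,"dx": -0.003,"dy": 0.072,"dz": 0,"roll": 0},{"fingers": 1,"dx": -0.003,"dy": 0.081,"dz": 0,"roll": 0},{"fingers": 1,"dx": -0.003,"dy": 0.09,"dz": 0,"roll": 0},{"fingers": 1,"dx": -0.003,"dy": 0.097,"dz": 0,"roll": 0}]'

```text
time: 13.45
tool_pos: [0.5087, -0.1676, 0.134]
tcp_rot: [-2.078, -2.356, 0.0]
wrist_force: [0.8, -0.0, 0.5]
width: 0.003
grip_force: 0.0
```

Request:
step_arm --commands '[{"fingers": 1,"dx": 0,"dy": 0.005,"dz": 0,"roll": 0},{"fingers": 1,"dx": 0,"dy": 0.005,"dz": 0,"roll": 0},{"fingers": 1,"dx": 0,"dy": -0.02,"dz": 0,"roll": 0},{"fingers": 1,"dx": 0,"dy": -0.06,"dz": 0,"roll": 0},{"fingers": 1,"dx": 0,"dy": -0.1,"dz": -0.03,"roll": 0},{"fingers": 1,"dx": 0.06,"dy": -0.1,"dz": -0.07,"roll": 0},{"fingers": 1,"dx": 0.12,"dy": -0.1,"dz": -0.07,"roll": 0},{"fingers": 1,"dx": 0.16,"dy": -0.1,"dz": -0.07,"roll": 0}]'

```text
time: 14.45
tool_pos: [0.3889, -0.0201, 0.2054]
tcp_rot: [2.078, 2.353, 0.003]
wrist_force: [-0.8, -0.6, 0.0]
width: -0.0
grip_force: 0.0
```

```bash
python3 -c "
from h import *
p,d=tube('s8')
cv2.imwrite('pics/c7.png',cv2.resize(p[155:285,320:460],None,fx=4.5,fy=4.5,interpolation=2))
go((.09,-.04,.135))"
```

```text
{-0.1: 0, -0.095: 0, -0.09: 0, -0.085: 0, -0.08: 0, -0.075: 0, -0.07: 0, -0.065: 0, -0.06: 0, -0.055: 0, -0.05: 0, -0.045: 6, -0.04: 15, -0.035: 20, -0.03: 18, -0.025: 20, -0.02: 20, -0.015: 19, -0.01: 20, -0.005: 16, 0.0: 19, 0.005: 19, 0.01: 19, 0.015: 22, 0.02: 19, 0.025: 19, 0.03: 20, 0.035: 18, 0.04: 20, 0.045: 22, 0.05: 20, 0.055: 20, 0.06: 23, 0.065: 18, 0.07: 10, 0.075: 0, 0.08: 0, 0.085: 0, 0.09: 1, 0.095: 18, 0.1: 23, 0.105: 24, 0.11: 18, 0.115: 21, 0.12: 22, 0.125: 19, 0.13: 26, 0.135: 16, 0.14: 18}
t 14.5 jig [-0.0741 -0.1487  0.2048] w 0.0 F [-0.5  2.  -0.5]
(0.09, -0.04, 0.135) -> [-0.1645  0.1084  0.0693] roll 0.1
```

View pics/c7.png

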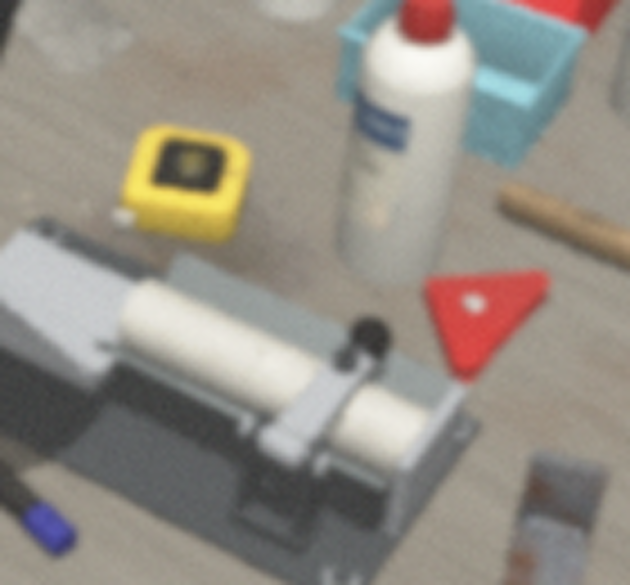

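The arm is down across the tube, with its knob at (370,338), and the tube meets the stop at (425,440). I'll confirm the arm's angle.

```bash
python3 -c "
from h import *
d=np.load('pics/s8.npy')
for u,v in [(372,338),(310,400),(280,440),(335,380)]: print(jig(px2w('scene',d,320+u/4.5,155+v/4.5)).round(4))
p,t=read_camera('top')
for j in [(.09,.03,.069),(.09,-.03,.074),(.09,.0,.074),(.09,.015,.074)]:
  u,v=w2px('top',world(j)); print(j,jig(px2w('top',t,u,v)).round(4))
a,b=w2px('top',world((.12,0,.061))),w2px('top',world((.15,0,.061)))
for k in np.linspace(0,1,13): q=a+(b-a)*k; print(jig(px2w('top',t,*np.round(q))).round(3), p[int(round(q[1])),int(round(q[0]))])
"
```

```text
[0.0945 0.0263 0.078 ]
[ 0.0873 -0.0288  0.0734]
[ 0.0892 -0.0651  0.0766]
[ 0.0919 -0.0103  0.0754]
(0.09, 0.03, 0.069) [0.0872 0.0276 0.0826]
(0.09, -0.03, 0.074) [ 0.0897 -0.0302  0.0753]
(0.09, 0.0, 0.074) [ 0.0883 -0.0013  0.0822]
(0.09, 0.015, 0.074) [0.0899 0.0149 0.0744]
[ 0.121 -0.001  0.062] [189 199 202]
[ 0.121 -0.001  0.062] [189 199 202]
[ 0.124 -0.001  0.061] [186 198 201]
[0.128 0.001 0.062] [181 189 194]
[0.131 0.001 0.062] [185 194 199]
[0.133 0.001 0.063] [190 200 204]
[0.133 0.001 0.063] [190 200 204]
[0.137 0.    0.063] [174 183 188]
[0.14  0.    0.061] [153 158 159]
[ 0.143 -0.     0.061] [182 180 180]
[ 0.147 -0.     0.06 ] [150 151 150]
[ 0.147 -0.     0.06 ] [150 151 150]
[0.164 0.009 0.   ] [ 97 107 111]
```

The arm is level, with its foot on the tube, and the tube is against the stop. The hand is clear.

```bash
python3 -c "
from h import *
print(finish_job())"
```

```text
the job is handed in; nothing more can be done
None
```

The job is handed in: the tube lies in the trough up against the end stop, the hold-down arm is level with its foot on the tube, the hand is clear and the tools weren't touched; the first push along the trough, with the fingers part open, didn't move the tube, so I redid it with them shut.

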